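Pry the clip off the wheel stand and mount the polishing spool

ROBOT

A 7-joint arm with a two-finger parallel gripper is mounted at the origin on the work surface. World frame = base frame: x ahead of the robot, y to its left, z up, the work surface at z = 0. Lengths are in m, angles in rad, forces in N, time in s.
With the tool pointing down it reaches from about 0.425 to 0.825 m from the base axis. Payload 3.6 kg.
Tool frame: the origin (TCP) lies at the very end of the fingers, on their centre line; the grasp point (between the pads) lies 19 mm behind it; z points along the fingers, y is the direction in which the jaws open and shut (so a half turn about z gives the same grasp; the last joint's range is limited). The gripper opens to 85 mm and grips with 20 to 120 N. Pads are 22 mm wide; open, the fingers measure 114 mm over their backs; the gripper's body (76 mm by 85 mm) begins 54 mm behind the grasp point. The pads swing forward as they close: fully open they stand 13 mm farther back than shut.
Start: joints at [1.321, 0.615, -0.013, 1.423, 0.008, 1.103, -0.04], TCP at [0.144, -0.634, 0.231] pointing down, gripper open.
Joint ranges: [-3.12, 3.12], [-0.3, 2.06], [-1.34, 1.32], [0.26, 2.42], [-1.36, 4.5], [0.01, 1.98], [-2.84, 2.84]. Speed limits (rad/s): [2.79, 2.79, 3.14, 3.14, 3.14, 3.14, 3.14].

INTERFACE

Orientations are given as [roll, pitch, yaw] about the fixed x, y, z axes, in that order (R = Rz(yaw) Ry(pitch) Rx(roll)).
In Python, from workcell import read_state, snapshot, camera_model, job_done, recognise gives the robot as it stands.
- The arm moves only by the tool move_arm, never from a script. Its argument "deltas" is text: rows parted by semicolons, each of 6 numbers parted by spaces: the shift along the tool's x, y, z in mm, then the turn, a rotation vector about the tool's x, y, z in rad. In form: x y z ax ay az; .... A call has 1 to 20 rows; each row is the pose to reach, as a shift and turn from the pose commanded when the call began, along the tool's axes at that moment; what a row does not reach only later rows make up. A row lasts 1/10 s, in which the tool goes at most 50 mm and 8.59 degrees, less where a joint would pass 70% of its speed; a pose out of reach is approached as far as the arm can. A call with a gripper value outside its range is refused whole. "fingers" is the closure, from -1 (fully open) to 1 (shut), so that 0 is half open, set as the call begins (left out, the last holds). The fingers move at their own pace and stop on an object; the grip force is fixed at half the most. Time passes only in rows, so rows that repeat a pose let the fingers close. It gives the time, the measured TCP pose, the force and the opening at its end, in the units of the state.
- read_state(): the state, without advancing time (a new reading comes with each control period).
- snapshot(name): name is "scene" or "top" or "wrist"; returns (picture, depth): 480x640x3 uint8, blue, green, red; 480x640 float32, m along the optical axis (not along the pixel's ray), 0 where there is no reading.
- camera_model(name): a dict with "fx", "fy", "cx", "cy" (pixels), "pose" (4x4, takes a point from camera to world coordinates). Camera axes: x right, y down, z forward; pixel columns grow to the right and rows downward; lengths in m; the calibration is good to about 2 mm. The wrist camera is an equidistant fisheye: a pixel r from the principal point sees the ray r / f radians off the axis. A picture is of the moment at which its call begins: read the wrist's pose just before it. camera_model takes no time and is no camera call; for the wrist camera it gives the pose at the moment of the call.
- job_done(): hands the job in, once; it reports no verdict.
Trained networks look in the newest picture that a camera, given by its name, has taken for a name from the list of things; names that differ only in an ending like _2 or _b are one class to them, and where a whole thing is asked for, a point or a joint stands for the part that bears it (a point fixed in the world has none). Each returns a list of dicts, best first, with "conf" (0 to 1); they miss things now and then, are a little off and sometimes report something else, mostly with a low value. They report only what shows in the picture. A call takes as long as a camera call. They do not tell look-alikes from the thing itself.
- recognise(camera, query): "at" ([x, y, z] in m, in world coordinates, good to about 4 mm: the middle of the surface that is visible of it).
The state is a dict: "t": time; "joint_positions": joint angles; "joint_velocities": joint speeds; "joint_torque": joint torques, N m; "position": TCP position; "eef_rot": TCP orientation; "force": force on the tool from outside, world axes, zero at the start; "ft_torque": the same for the moment, N m; "opening": opening from 0.0 (shut) to 1.0 (fully open).
Only numpy, scipy, OpenCV 4.12 (cv2) and the standard library are available. Lean on these libraries where they do the work, as an engineer would, in place of code of your own. Each camera call takes 0.05 s, during which the arm holds its last target. There are 200 camera calls.

TASK

The upright spindle of the wheel stand still has its sprung retaining clip in the groove near its top: take the hooked pick from its cradle, pull the clip off the spindle by its loop with the hook (do not touch the clip with the gripper) and leave the clip lying where it drops, then put the pick back in its cradle as it was. Then fit the polishing spool on the spindle, long collar up, and lower it gently until it sits fully home on the stand. Leave the other things on the bench alone.

Things in the scene. Friction and masses are not known exactly. Their poses are not given: they have to be found in the camera images.
- seat (a point): Wheel stand, fixed: white round foot (diameter 110, 15 high), conical pillar up to its flat seat (diameter 34) 75 mm above the bench, and on the seat an upright steel spindle, diameter 18. This point: on the spindle's axis at the seat, where the spool's underside comes to rest; z up.
- spindle_top (a point): Top of the same spindle: centre of its end, 84.5 mm above the seat, tapered to diameter 10 over the last 6 mm. The groove for the clip (diameter 11, 6.5 high) lies 68 to 74.5 mm above the seat; the mounted spool ends 2 mm below it.
- loop (a point): Dark steel retaining clip, loose, 5 thick, 57 long, snapped level into the groove. This point: centre of its round pull loop (5 mm bar, 27 mm clear opening), 31 mm from the spindle's axis, 70.5 mm above the seat. x points from the loop to the spindle. It comes out when the loop is pulled level straight away from the spindle (against x).
- clip_jaws (a point): Same clip: point between its two sprung jaws, on the spindle's axis while it is in the groove. A pull of some 4 to 8 N springs the jaws open; they let go once the clip has moved about 15 mm, and it then drops to the foot of the stand or the bench.
- pick_mid (a point): Hooked pick, loose, 60 g: square 12 mm aluminium handle along x, from 85 mm behind to 60 mm ahead of this point, which lies on its centre line, mid-way between the cradle's posts: grip it here. x points to the hook, z up. At the start it lies level in the cradle, hook down, centre line 51 mm above the bench.
- hook_tip (a point): Tip of the pick's hook: beyond the handle a 6 mm round steel neck runs on to 90 mm ahead of pick_mid and there bends straight down; this rounded tip is 35 mm below the handle's centre line.
- rest_mid (a point): Black pick cradle, fixed: foot 130 x 50 x 8, two posts 8 thick at 50 mm either side of this point along x, with flared notches (about 14 mm wide at the floor, 34 at the top, 14 deep), floor 45 mm above the bench. This point: where pick_mid lies when the pick is in the cradle; x along the pick, to the hook.
- spool_mid (a point): Polishing spool, loose, about 0.22 kg, standing on the bench: two pale discs (diameter 76, 14 thick, at 0 to 14 and 26 to 40 mm up) on a grey hub, then a long grey collar, diameter 36, 40 to 66 mm up, to grip it by. 24 mm bore right through. This point: on the bore's axis half-way up, 33 mm above the underside; z along the bore, collar at +z.
- cast: Bystander: white plaster dental cast, round, diameter 72, 35 high, loose; origin at the centre of its underside.
- glass: Bystander: small open glass, diameter 56, 55 high, loose; origin at the centre of its underside.
- burs: Bystander: white block 45 x 130 x 22 with two rows of thin burs, 59 high in all, loose; origin at the centre of its underside, long side along y.
Mind the look-alikes: they are no part of the job. Leave any blue look-alike of the part that bears spool_mid alone. Leave any pink look-alike of the part that bears loop alone.

How it is judged:
On the way, in this order (a step that is already met when the one before it is completed fails the run):
1. the held pick pulls on the clip while the clip is still in the groove (contact force between the fingers and pick above 2 N and contact force between pick and clip above 0.5 N and distance of loop from where it was at the start of the episode below 0.02 m), for 0.02 s.
2. with the pick in the gripper, the clip is off the spindle (contact force between the fingers and pick above 2 N and distance of loop from where it was at the start of the episode above 0.035 m), for 0.05 s.
At the end, for the whole second after the job is handed in: The spool stands collar up on the spindle, fully home on the seat (within 3 mm in height, 5 mm sideways, 0.06 rad tilt) and at rest; the clip lies lower than the seat, off the spindle; the pick lies at rest in the cradle's notches, hook down, within 30 mm of where it lay (horizontal distance between spool_mid and seat below 0.005 m and z of spool_mid in the frame of seat between 0.03 and 0.036 m and angle between spool_mid's own z axis and vertical below 0.06 rad and linear speed of each of spool, pick below 0.02 m/s and height (world z) of loop below 0.075 m and linear speed of clip below 0.05 m/s and horizontal distance between pick_mid and rest_mid below 0.03 m and height (world z) of pick_mid between 0.045 and 0.057 m and angle between pick_mid's own z axis and vertical below 0.2 rad); the robot touches nothing.
It fails at once if the gripper or arm touches the clip (contact force between any of the fingers, the arm and clip above 0.5 N).
It fails at once if the spool is let fall down the spindle (faster than 0.5 m/s on it) (horizontal distance between spool_mid and seat below 0.02 m and z of spool_mid in the frame of seat below 0.115 m and linear speed of spool above 0.5 m/s).
It fails at once if a bystander is moved more than 30 mm or tipped (distance of any of cast, glass, burs from where it was at the start of the episode above 0.03 m or angle between any of cast, glass, burs's own z axis and vertical above 0.4 rad).
It also fails if it takes over 64 s, if anything falls off the work surface, if the arm or the gripper's body presses on something with over 40 N, if the wrist force passes 120 N, or if a joint passes its speed limit or range.

## Working session

There is one attempt and no reset: what is moved stays moved. The work goes in short steps, Python scripts to look and compute and a tool call to move; the robot and the scene stay as the last step left them, time stands still between calls to the robot, and variables do not carry over. Pictures are saved under pics/ and viewed, about 8 in all and at most 12, crops included, and the job is handed in when it is done.

Besides the shell and the picture viewer there is one more tool, called after ">>>" in YAML: its name, and indented under it one key for each argument. move_arm: Moves the arm, as the interface text tells. Its arguments: {"type":"object","properties":{"deltas":{"type":"string"},"fingers":{"type":"number"}},"required":["deltas"]}

```bash
mkdir -p pics; ls; cat > h.py <<'E'
import numpy as np, cv2
from scipy.spatial.transform import Rotation as R
from workcell import *
def world(cam,u,v,d):
    m=camera_model(cam); P=np.array(m["pose"])
    p=np.array([(u-m["cx"])/m["fx"]*d,(v-m["cy"])/m["fy"]*d,d,1]); return (P@p)[:3]
def proj(cam,p):
    m=camera_model(cam); P=np.linalg.inv(np.array(m["pose"])); q=P@np.r_[p,1]
    return q[0]/q[2]*m["fx"]+m["cx"], q[1]/q[2]*m["fy"]+m["cy"], q[2]
def cloud(cam,d):
    m=camera_model(cam); v,u=np.mgrid[:480,:640]
    p=np.stack([(u-m["cx"])/m["fx"]*d,(v-m["cy"])/m["fy"]*d,d,np.ones_like(d)],-1)
    w=(p@np.array(m["pose"]).T)[...,:3]; w[d==0]=np.nan; return w
def delta(target,Rt=None):
    s=read_state(); r=R.from_euler('xyz',s["eef_rot"])
    out=r.inv().apply(np.array(target)-s["position"])*1000
    a=(r.inv()*Rt).as_rotvec() if Rt is not None else np.zeros(3)
    return np.round(out,1),np.round(a,4)
E
python3 - <<'E'
from h import *
s=read_state(); print(s)
for c in("scene","top"):
    im,d=snapshot(c); cv2.imwrite(f"pics/{c}.png",im); np.save(c+".npy",d)
    for q in("seat","spindle_top","loop","clip_jaws","pick_mid","hook_tip","rest_mid","spool_mid","cast","glass","burs"):
        for r in recognise(c,q): print(c,q,np.round(r["at"],4),round(r["conf"],2),np.round(proj(c,r["at"])[:2]))
E
```

```text
pics
{'t': 0.0, 'joint_positions': array([ 1.32051319,  0.61593685, -0.01264553,  1.42494408,  0.00812329,
        1.1033945 , -0.04041628]), 'joint_velocities': array([-4.27627474e-06, -1.01962117e-03, -3.59445246e-04,  5.08238124e-04,
        2.80320943e-05,  1.24558246e-04, -9.41367792e-04]), 'joint_torque': array([-8.91154286e-05, -4.69212055e+01,  2.59281741e-01, -1.71030897e+01,
        9.89228458e-03,  9.62763821e-03, -1.34505953e-06]), 'position': array([ 0.14409153, -0.6330231 ,  0.23011166]), 'eef_rot': array([-3.13896073e+00,  4.32150400e-05,  2.23868113e-01]), 'force': array([-0.65841347,  0.13330435,  0.23616768]), 'ft_torque': array([ 0.02337177, -0.03698556, -0.04555182]), 'opening': 1.002040120420577}
scene seat [0.5234 0.0925 0.0155] 0.83 [347. 297.]
scene spindle_top [0.5252 0.0907 0.0133] 0.87 [346. 298.]
scene loop [0.4931 0.1938 0.0073] 0.63 [395. 330.]
scene loop [0.5113 0.0591 0.1469] 0.61 [344. 240.]
scene clip_jaws [0.4881 0.1954 0.0039] 0.58 [398. 330.]
scene clip_jaws [0.5084 0.0619 0.141 ] 0.47 [346. 242.]
scene pick_mid [ 0.4298 -0.2802  0.0514] 0.59 [277
[... 714 characters left out ...]
op clip_jaws [0.4919 0.1944 0.0059] 0.58 [230. 256.]
top clip_jaws [ 0.6725 -0.0215  0.0219] 0.55 [318. 180.]
top clip_jaws [0.5099 0.055  0.1468] 0.43 [285. 244.]
top pick_mid [ 0.4219 -0.2934  0.058 ] 0.86 [437. 282.]
top pick_mid [ 0.6727 -0.0218  0.02  ] 0.26 [318. 180.]
top hook_tip [ 0.4249 -0.2936  0.0579] 0.92 [437. 281.]
top rest_mid [ 0.4252 -0.2912  0.0094] 0.86 [431. 281.]
top spool_mid [0.5712 0.2816 0.0319] 0.93 [191. 222.]
top spool_mid [0.6849 0.2635 0.0384] 0.82 [198. 175.]
top cast [0.4176 0.3052 0.0199] 0.57 [182. 287.]
top glass [ 0.5903 -0.2808  0.0289] 0.87 [426. 212.]
top burs [ 0.6762 -0.0209  0.023 ] 0.6 [318. 178.]
top burs [ 0.5877 -0.2813  0.0249] 0.52 [426. 213.]
```

```bash
python3 - <<'E'
import cv2,numpy as np
a=cv2.imread("pics/scene.png");b=cv2.imread("pics/top.png")
a=a[110:470,170:530]; b=b[120:330,140:490]
cv2.imwrite("pics/a1.png",cv2.resize(a,(600,600),interpolation=2))
cv2.imwrite("pics/b1.png",cv2.resize(b,(800,480),interpolation=2))
E
```

```text
(no output)
```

View pics/a1.png

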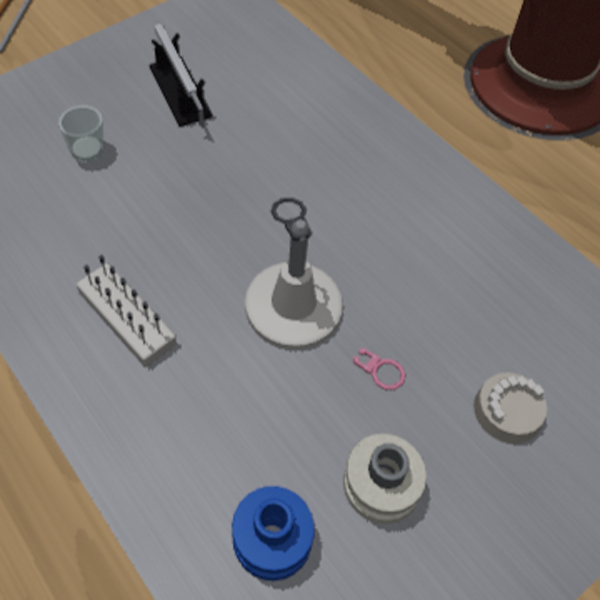

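View pics/b1.png

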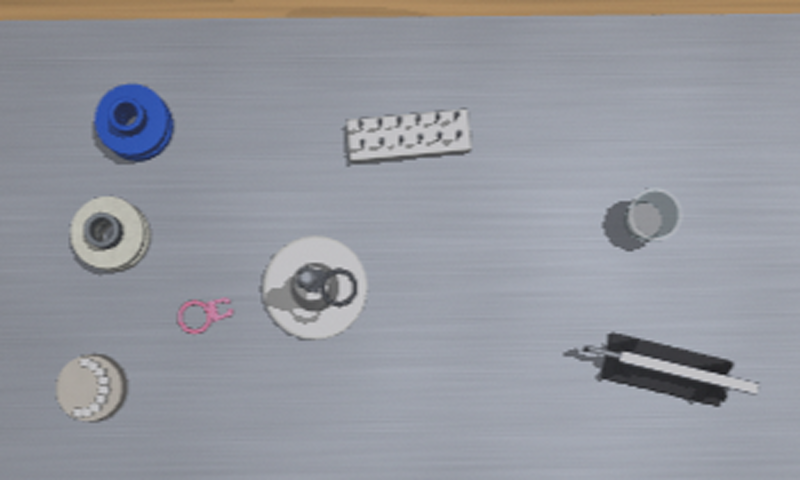

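The true targets are as follows, in 640x480 scene pixels:
- **Spool:** the pale one at (400,398). The blue one at (334,432) is a look-alike.
- **Clip:** the dark one on the spindle at (344,240). The pink one at (395,330) is a look-alike.
- **Pick:** in the black cradle at (277,152), hook towards +y.

Next I'll fit the poses from depth.

```bash
python3 - <<'E'
from h import *
def circ(p):
    A=np.c_[2*p,np.ones(len(p))]; s=np.linalg.lstsq(A,(p**2).sum(1),rcond=None)[0]
    return np.round(s[:2],4),np.sqrt(s[2]+s[0]**2+s[1]**2)
for c in("top","scene"):
    w=cloud(c,np.load(c+".npy")); im=cv2.imread(f"pics/{c}.png").astype(int)
    def sel(x0,x1,y0,y1,z0,z1):
        m=(w[...,0]>x0)&(w[...,0]<x1)&(w[...,1]>y0)&(w[...,1]<y1)&(w[...,2]>z0)&(w[...,2]<z1); return w[m],im[m]
    p,_=sel(.36,.5,-.42,-.17,.051,.064)
    mid=p.mean(0); u,s,vt=np.linalg.svd(p[:,:2]-mid[:2],full_matrices=False); d=vt[0]*np.sign(vt[0,1]); t=(p[:,:2]-mid[:2])@d
    print(c,"pick n",len(p),mid,"dir",d,np.degrees(np.arctan2(d[1],d[0])),"ext",t.min(),t.max(),"ends",mid[:2]+d*t.min(),mid[:2]+d*t.max(),"std",s/np.sqrt(len(p)), "z",np.percentile(p[:,2],[10,50,90]))
    p,_=sel(.34,.5,-.42,-.17,.003,.0125); 
    if len(p)>20:
        hb=cv2.minAreaRect((p[:,:2]*1000).astype(np.float32)); print(c,"cradle foot",hb)
    p,_=sel(.46,.6,-.0,.17,.012,.018); 
    q=p[:,:2]; print(c,"foot top",(q.max(0)+q.min(0))/2,np.ptp(q,axis=0),cv2.minEnclosingCircle((q*1000).astype(np.float32)))
    p,_=sel(.46,.6,-.0,.17,.135,.152); print(c,"clip z135-152 n",len(p),p.mean(0),p.min(0),p.max(0))
    np.save(c+"_clip.npy",p)
    q,_=sel(.46,.6,-.0,.17,.1525,.165); print(c,"top n",len(q),q.mean(0) if len(q) else 0)
    p,_=sel(.52,.63,.22,.34,.033,.045); print(c,"spool disc",cv2.minEnclosingCircle((p[:,:2]*1000).astype(np.float32)),circ(p[:,:2]))
    p,_=sel(.52,.63,.22,.34,.06,.072); print(c,"spool collar",cv2.minEnclosingCircle((p[:,:2]*1000).astype(np.float32)),p.mean(0))
E
```

```text
top pick n 405 [ 0.42332499 -0.29388083  0.05654643] dir [0.24980252 0.9682968 ] 75.53417319699344 ext -0.08205542465335715 0.09497810009954465 ends [ 0.40282734 -0.37333484] [ 0.44705076 -0.20191384] std [0.04762795 0.00672378] z [0.0531399  0.05665349 0.05963886]
top cradle foot ((420.0342712402344, -294.9495849609375), (249.7511749267578, 159.7411651611328), 89.95127868652344)
top foot top [0.51510704 0.07936947] [0.10872811 0.10611386] ((515.2164306640625, 79.38860321044922), 54.47581481933594)
top clip z135-152 n 154 [0.50883411 0.05816589 0.14609477] [0.48971704 0.03324553 0.13935776] [0.52649491 0.08890599 0.15180117]
top top n 46 [0.51509706 0.07939493 0.1573    ]
top spool disc ((573.4928588867188, 291.3604736328125), 38.82741165161133) (array([0.5733, 0.292 ]), np.float64(0.029868246876460117))
top spool collar ((572.9639892578125, 291.5864562988281), 17.931541442871094) [0.57330767 0.29153919 0.06502249]
scene pick n 313 [ 0.42290891 -0.29209396  0.05503382] dir [0.25129697 0.96791003] 75.44572676801317 ext -0.08428938598893443 0.09552986311625407 ends [ 0.40172724 -0.37367851] [ 0.44691527 -0.19962965] std [0.04723452 0.00719786] z [0.05241413 0.05498051 0.05757188]
scene cradle foot ((409.92266845703125, -284.96978759765625), (222.31024169921875, 145.53880310058594), 80.57786560058594)
scene foot top [0.5153103  0.07990528] [0.10716729 0.10890277] ((516.01416015625, 79.89373016357422), 54.77452850341797)
scene clip z135-152 n 238 [0.51142315 0.06255373 0.14419793] [0.48798424 0.03128552 0.13524944] [0.52663923 0.09008818 0.15189034]
scene top n 68 [0.51703916 0.08047997 0.1561542 ]
scene spool disc ((574.1268310546875, 291.13262939453125), 38.16756057739258) (array([0.5738, 0.2913]), np.float64(0.029730114583151862))
scene spool collar ((574.588134765625, 291.5728759765625), 17.936077117919922) [0.57483872 0.29190328 0.06407947]
```

```bash
cat >> h.py <<'E'
def tgt(x,y,z,yawdeg):
    return delta([x,y,z],R.from_euler('xyz',[np.pi,0,np.radians(yawdeg)]))
E
python3 - <<'E'
from h import *
from scipy.optimize import least_squares
S=np.array([.5155,.0797])
for c in("top","scene"):
    p=np.load(c+"_clip.npy"); p=p[(p[:,1]<.066)]
    f=lambda a:np.hypot(p[:,0]-S[0]+.031*np.cos(a[0]),p[:,1]-S[1]+.031*np.sin(a[0]))-.016
    r=least_squares(f,[1.3],loss='soft_l1',f_scale=.002); a=r.x[0]
    g=least_squares(lambda q:np.hypot(p[:,0]-q[0],p[:,1]-q[1])-.016,[.507,.05],loss='soft_l1',f_scale=.002)
    print(c,np.degrees(a),S-.031*np.array([np.cos(a),np.sin(a)]),g.x,np.abs(r.fun).mean())
print(tgt(.4236,-.2912,.16,75.5))
E
```

```text
top 73.0740435715933 [0.5064748  0.05004286] [0.5064115  0.04982116] 0.0013243033970166613
scene 74.00239089183118 [0.50695649 0.04990053] [0.50701014 0.05017761] 0.0014444273413795295
(array([ 348.4, -272. ,   71.3]), array([ 0.0000e+00, -1.0000e-04, -1.0939e+00]))
```

>>> move_arm:
  deltas: "30 -24 0 0 0 -0.09; 60 -47 0 0 0 -0.18; 90 -70 5 0 0 -0.28; 120 -94 12 0 0 -0.38; 150 -117 20 0 0 -0.48; 180 -140 28 0 0 -0.58; 210 -164 36 0 0 -0.68; 240 -187 44 0 0 -0.78; 270 -211 52 0 0 -0.87; 300 -234 60 0 0 -0.96; 328 -256 66 0 0 -1.04; 348.4 -272 71.3 0 0 -1.0939; 348.4 -272 71.3 0 0 -1.0939"
  fingers: -1

```text
t: 2.5
position: [0.4266, -0.2868, 0.1598]
eef_rot: [3.14, -0.003, 1.326]
force: [0.1, 0.4, -0.1]
opening: 1.002
```

```bash
python3 - <<'E'
from h import *
m=camera_model("wrist"); im,d=snapshot("wrist"); cv2.imwrite("pics/w1.png",im)
s=read_state(); print(s["position"],s["eef_rot"]); print(tgt(.4236,-.2912,.032,75.5))
for q in("pick_mid","rest_mid","hook_tip"):
    for r in recognise("wrist",q): print(q,np.round(r["at"],4),r["conf"])
def wp(p):
    P=np.linalg.inv(np.array(m["pose"])); q=P@np.r_[p,1]; q=q[:3]; th=np.arctan2(np.hypot(*q[:2]),q[2]); ph=np.arctan2(q[1],q[0])
    return np.array([m["cx"]+m["fx"]*th*np.cos(ph),m["cy"]+m["fy"]*th*np.sin(ph)])
dd=np.array([.25,.968])
for t in(-.085,0,.06,.09):
    u=wp(np.r_[np.array([.4236,-.2912])+t*dd,.057]); cv2.circle(im,tuple(int(x) for x in u),3,(0,0,255),1)
cv2.imwrite("pics/w1.png",im)
E
```

```text
[ 0.42483427 -0.28944047  0.15997379] [ 3.14140112e+00 -1.00806836e-03  1.32170900e+00]
(array([ -2.1,  -0.8, 128. ]), array([ 0.0002, -0.001 ,  0.004 ]))
pick_mid [ 0.4229 -0.2863  0.0527] 0.97
rest_mid [ 0.4272 -0.29    0.0097] 0.76
hook_tip [ 0.4274 -0.2854  0.0534] 0.87
```

View pics/w1.png

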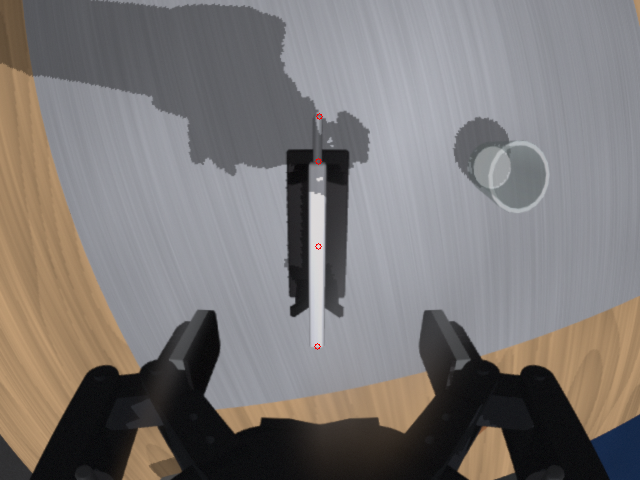

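The projected pick axis and ends land on the pick at (318,347), (318,246), (319,161) and (319,116), so I can descend and grip.

>>> move_arm:
  deltas: "0 0 35 0 0 0; 0 0 70 0 0 0; 0 0 100 0 0 0; 0 0 118 0 0 0; 0 0 128 0 0 0; 0 0 128 0 0 0"

```text
t: 3.3
position: [0.4225, -0.292, 0.0312]
eef_rot: [-3.139, 0.0, 1.316]
force: [0.1, -0.7, 0.9]
opening: 1.004
```

>>> move_arm:
  deltas: "0 0 0 0 0 0; 0 0 0 0 0 0; 0 0 0 0 0 0; 0 0 0 0 0 0; 0 0 0 0 0 0; 0 0 0 0 0 0; 0 0 0 0 0 0; 0 0 0 0 0 0; 0 0 0 0 0 0; 0 0 0 0 0 0"
  fingers: 1

```text
t: 4.3
position: [0.4238, -0.2914, 0.0325]
eef_rot: [3.141, 0.0, 1.318]
force: [-0.4, 0.9, 5.6]
opening: 0.131
```

>>> move_arm:
  deltas: "0 0 -15 0 0 0; 0 0 -40 0 0 0; 0 0 -75 0 0 0; 0 0 -110 0 0 0; 0 0 -140 0 0 0; 0 0 -160 0 0 0; 10 0 -162 0 0 0; 35 -1 -162 0 0 0; 70 -2 -162 0 0 0.01; 105 -3 -162 0 0 0.015; 140 -4 -162 0 0 0.02; 175 -5 -162 0 0 0.025; 205 -6 -162 0 0 0.026; 230 -7 -162 0 0 0.026; 248 -7.7 -162 0 0 0.026; 258 -7.7 -162 0 0 0.026; 258 -7.7 -162 0 0 0.026; 258 -7.7 -162 0 0 0.026"

```text
t: 6.1
position: [0.4801, -0.0403, 0.1933]
eef_rot: [-3.14, 0.001, 1.291]
force: [0.2, -0.7, -0.7]
opening: 0.126
```

```bash
python3 - <<'E'
from h import *
s=read_state(); print(s["position"],s["eef_rot"],s["opening"],s["force"])
for c in("scene","top"):
    im,d=snapshot(c); w=cloud(c,d)
    m=(w[...,2]>.163)&(w[...,2]<.225)&(w[...,1]>-.14)&(w[...,1]<.10)&(w[...,0]>.4)&(w[...,0]<.56)
    p=w[m]; f=p[p[:,1]>.015]; print(c,len(p),len(f))
    if len(f)>5:
        print("neck mean",f.mean(0),"max y pts",f[np.argsort(-f[:,1])[:6]].round(4).tolist())
    for q in("hook_tip","loop"):
        for r in recognise(c,q): print(c,q,np.round(r["at"],4),round(r["conf"],2))
    if c=="scene": cv2.imwrite("pics/s2.png",cv2.resize(im[180:330,270:420],(600,600),interpolation=2))
    else: cv2.imwrite("pics/t2.png",cv2.resize(im[190:290,240:380],(700,500),interpolation=2))
a=cv2.imread("pics/s2.png");b=cv2.resize(cv2.imread("pics/t2.png"),(560,400))
o=np.zeros((400,800,3),np.uint8);o[:,:400]=cv2.resize(a,(400,400));o[:,400:]=b[:,80:480];cv2.imwrite("pics/st2.png",o)
E
```

```text
[ 0.48009731 -0.04027886  0.19331504] [-3.14004295e+00  1.07979121e-03  1.29108561e+00] 0.12604236321621093 [ 0.21477986 -0.72007677 -0.69988971]
scene 565 130
neck mean [0.5019647  0.03611053 0.20572514] max y pts [[0.505, 0.0492, 0.205], [0.5035, 0.0491, 0.1813], [0.5036, 0.049, 0.1838], [0.5045, 0.049, 0.1996], [0.5042, 0.049, 0.1943], [0.5046, 0.0489, 0.2021]]
scene hook_tip [0.4944 0.0033 0.2173] 0.77
scene loop [0.4914 0.1931 0.0043] 0.6
scene loop [0.51   0.0595 0.1446] 0.52
top 69 56
neck mean [0.50020313 0.03096212 0.21351678] max y pts [[0.5046, 0.048, 0.2119], [0.5065, 0.0479, 0.2139], [0.5024, 0.047, 0.184], [0.5025, 0.046, 0.2126], [0.5065, 0.0459, 0.214], [0.5043, 0.0458, 0.2162]]
top hook_tip [0.5022 0.0265 0.2152] 0.56
top loop [0.4894 0.1928 0.0048] 0.72
top loop [0.5074 0.0611 0.1454] 0.69
```

View pics/st2.png

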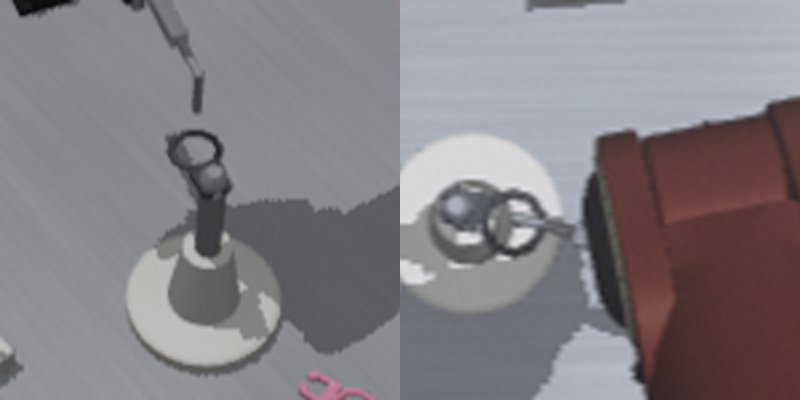

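The hook tip (197,108) hangs just over the loop opening (195,150) in the left picture. By depth it is about 4 mm outward of the loop centre, well inside the clearance. I'll lower it, then pull slowly.

>>> move_arm:
  deltas: "1 2 10 0 0 0; 1 2 22 0 0 0; 1 2 33 0 0 0; 1 2 40 0 0 0; 1 2 43 0 0 0; 1 2 43 0 0 0"

```text
t: 7.0
position: [0.4827, -0.039, 0.1506]
eef_rot: [-3.141, 0.0, 1.292]
force: [0.5, -0.3, -0.6]
opening: 0.124
```

>>> move_arm:
  deltas: "-4 0 0 0 0 0; -6 0 0 0 0 0; -8 0 0 0 0 0; -10 0 0 0 0 0; -12 0 0 0 0 0; -14 0 0 0 0 0; -16 0 0 0 0 0; -18 0 0 0 0 0"

```text
t: 7.8
position: [0.4803, -0.0509, 0.1519]
eef_rot: [3.138, -0.009, 1.296]
force: [2.0, 11.1, -0.1]
opening: 0.128
```

>>> move_arm:
  deltas: "-3 0 0 0 0 0; -6 0 0 0 0 0; -9 0 0 0 0 0; -12 0 0 0 0 0; -16 0 0 0 0 0; -20 0 0 0 0 0; -25 0 0 0 0 0; -30 0 0 0 0 0; -35 0 0 0 0 0; -40 0 0 0 0 0; -45 0 0 0 0 0; -45 0 0 0 0 0"

```text
t: 9.0
position: [0.4653, -0.1007, 0.151]
eef_rot: [-3.141, 0.001, 1.29]
force: [-0.0, -0.8, -0.8]
opening: 0.124
```

```bash
python3 - <<'E'
from h import *
s=read_state(); print(s["position"],s["eef_rot"],s["opening"],s["force"])
for c in("scene","top"):
    im,d=snapshot(c)
    for q in("hook_tip","loop","pick_mid"):
        for r in recognise(c,q): print(c,q,np.round(r["at"],4),round(r["conf"],2))
    if c=="scene": a=im[160:340,220:400]
    else: b=im[190:290,230:330]
o=np.hstack([cv2.resize(a,(400,400),interpolation=2),cv2.resize(b,(400,400),interpolation=2)]);cv2.imwrite("pics/st3.png",o)
E
```

```text
[ 0.46527648 -0.10066828  0.15097123] [-3.14138322e+00  5.07449391e-04  1.29018912e+00] 0.12417722475101464 [-0.0253547  -0.84149339 -0.78409785]
scene hook_tip [ 0.4808 -0.0583  0.1739] 0.55
scene loop [0.4929 0.1936 0.0078] 0.84
scene loop [0.4935 0.0073 0.0116] 0.68
scene pick_mid [ 0.4801 -0.0544  0.1727] 0.56
top hook_tip [ 0.4835 -0.0473  0.1742] 0.58
top pick_mid [ 0.4788 -0.0465  0.1741] 0.66
```

View pics/st3.png

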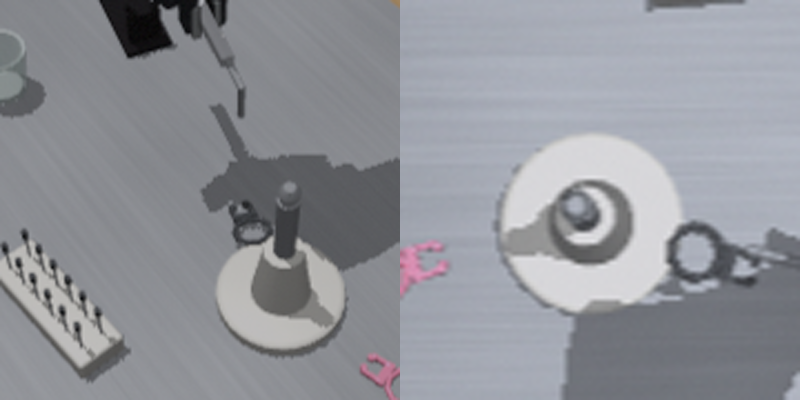

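The clip is off the spindle and lies by the stand foot, at (245,225) in the left picture. The pick is still held level. I'll carry it back above the cradle.

```bash
python3 -c "
from h import *
print(tgt(.4238,-.2914,.190,75.5))"
```

```text
(array([-196.1,   12.5,  -39. ]), array([ 0.0001, -0.0002, -0.0255]))
```

>>> move_arm:
  deltas: "-5 0 -15 0 0 0; -20 1 -35 0 0 0; -45 3 -39 0 0 0; -80 5 -39 0 0 -0.01; -115 7 -39 0 0 -0.02; -150 9 -39 0 0 -0.0255; -176 11 -39 0 0 -0.0255; -190 12 -39 0 0 -0.0255; -196.1 12.5 -39 0 0 -0.0255; -196.1 12.5 -39 0 0 -0.0255; -196.1 12.5 -39 0 0 -0.0255; -196.1 12.5 -39 0 0 -0.0255"

```text
t: 10.6
position: [0.4243, -0.2898, 0.1901]
eef_rot: [3.141, -0.001, 1.32]
force: [0.6, 0.2, -0.6]
opening: 0.128
```

```bash
python3 - <<'E'
from h import *
s=read_state(); print(s["position"],s["eef_rot"],s["opening"],s["force"])
for c in("scene","top"):
    im,d=snapshot(c); w=cloud(c,d)
    m=(w[...,2]>.16)&(w[...,2]<.225)&(w[...,1]>-.4)&(w[...,1]<-.16)&(w[...,0]>.37)&(w[...,0]<.5)
    p=w[m]; x=p[:,:2]-s["position"][:2]; dd=np.array([np.cos(np.radians(75.5)),np.sin(np.radians(75.5))])
    t=x@dd; n=x@np.array([dd[1],-dd[0]])
    for a,b in((-.09,-.07),(-.07,-.05),(.03,.04),(.04,.05),(.05,.06),(.065,.085),(.085,.1)):
        k=(t>a)&(t<b)&(np.abs(n)<.02)&(p[:,2]>.16)
        if k.sum()>2: print(c,a,b,k.sum(),"n",n[k].mean().round(4),"z",np.percentile(p[k,2],[5,50,95]).round(4),"tmin/max",t[k].min().round(4),t[k].max().round(4))
    if c=="scene": cv2.imwrite("pics/s4.png",cv2.resize(im[90:190,220:340],(720,600),interpolation=2))
print(tgt(.4238,-.2914,.034,75.5))
E
```

```text
[ 0.42427915 -0.28981962  0.19013886] [ 3.14149679e+00 -9.42943646e-04  1.32023844e+00] 0.12804964476398403 [ 0.58468179  0.24720439 -0.63608039]
scene -0.09 -0.07 11 n 0.0045 z [0.2023 0.2087 0.211 ] tmin/max -0.0848 -0.0707
scene -0.07 -0.05 3 n 0.0049 z [0.2059 0.2119 0.2121] tmin/max -0.0694 -0.0664
scene 0.03 0.04 25 n 0.0006 z [0.2067 0.2125 0.2148] tmin/max 0.0302 0.0392
scene 0.04 0.05 25 n 0.0005 z [0.2069 0.2127 0.2142] tmin/max 0.0401 0.0497
scene 0.05 0.06 32 n 0.0004 z [0.2056 0.2115 0.2139] tmin/max 0.0506 0.06
scene 0.065 0.085 21 n -0.0004 z [0.207  0.2097 0.2122] tmin/max 0.0653 0.0846
scene 0.085 0.1 53 n -0.0005 z [0.1769 0.1947 0.2102] tmin/max 0.0852 0.0938
top 0.03 0.04 30 n -0.0003 z [0.212  0.2146 0.2174] tmin/max 0.03 0.0399
top 0.04 0.05 32 n -0.0004 z [0.2108 0.2141 0.2173] tmin/max 0.04 0.0499
top 0.05 0.06 31 n -0.0006 z [0.2094 0.2144 0.2178] tmin/max 0.0501 0.0596
top 0.065 0.085 30 n -0.0005 z [0.2068 0.2104 0.2126] tmin/max 0.0653 0.0846
top 0.085 0.1 20 n -0.0005 z [0.1834 0.2085 0.2128] tmin/max 0.0856 0.0932
(array([ -1.1,  -0. , 156.1]), array([ 0.0001, -0.0004,  0.0017]))
```

View pics/s4.png

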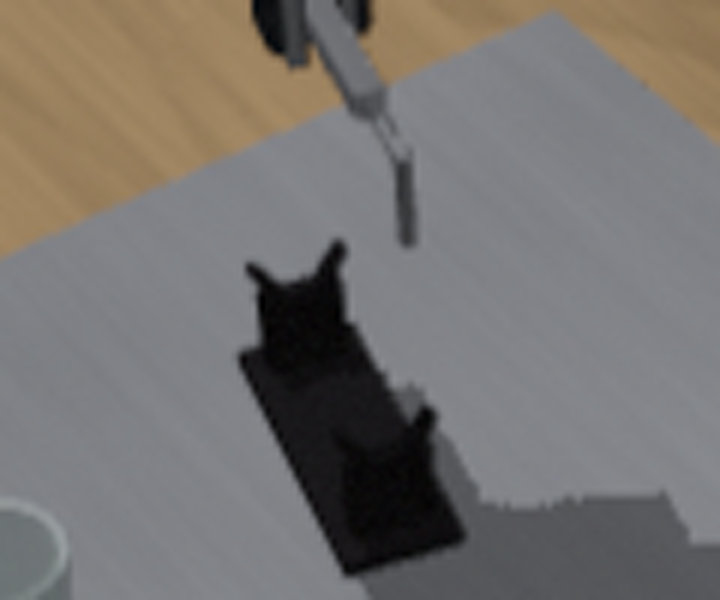

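The pick has not shifted in the grip, with no lean and its ends at -85 and +93 mm. I'll lower it into the notches.

>>> move_arm:
  deltas: "-1 0 35 0 0 0; -1 0 70 0 0 0; -1 0 100 0 0 0; -1 0 120 0 0 0; -1 0 135 0 0 0; -1 0 145 0 0 0; -1 0 152 0 0 0; -1 0 157 0 0 0; -1 0 157 0 0 0; -1 0 157 0 0 0"

```text
t: 11.7
position: [0.4237, -0.2927, 0.0335]
eef_rot: [3.141, 0.0, 1.317]
force: [0.7, 0.5, -0.3]
opening: 0.128
```

>>> move_arm:
  deltas: "0 0 0 0 0 0; 0 0 0 0 0 0; 0 0 0 0 0 0; 0 0 0 0 0 0; 0 0 0 0 0 0; 0 0 0 0 0 0; 0 0 -10 0 0 0; 0 0 -40 0 0 0; 0 0 -80 0 0 0; 0 0 -120 0 0 0; 0 0 -160 0 0 0; 0 0 -180 0 0 0; 0 0 -180 0 0 0"
  fingers: -1

```text
t: 13.0
position: [0.4252, -0.2934, 0.2171]
eef_rot: [3.134, 0.003, 1.317]
force: [0.1, -0.0, -0.6]
opening: 0.999
```

```bash
python3 - <<'E'
from h import *
s=read_state(); print(s["position"],s["eef_rot"],s["opening"],s["force"])
for c in("scene","top"):
    im,d=snapshot(c); w=cloud(c,d)
    m=(w[...,2]>.051)&(w[...,2]<.064)&(w[...,1]>-.42)&(w[...,1]<-.17)&(w[...,0]>.36)&(w[...,0]<.5)
    p=w[m]; mid=p.mean(0); u,sv,vt=np.linalg.svd(p[:,:2]-mid[:2],full_matrices=False); dd=vt[0]*np.sign(vt[0,1]); t=(p[:,:2]-mid[:2])@dd
    print(c,len(p),mid,np.degrees(np.arctan2(dd[1],dd[0])),mid[:2]+dd*t.min(),mid[:2]+dd*t.max(),sv/np.sqrt(len(p)))
im,_=snapshot("wrist"); cv2.imwrite("pics/w5.png",im)
# spool approach
print(tgt(.574,.2915,.19,90))
E
```

```text
[ 0.42520493 -0.29341291  0.21705031] [3.13374941e+00 2.74191129e-03 1.31717549e+00] 0.9987228608777192 [ 0.05779003 -0.04993807 -0.63738765]
scene 321 [ 0.42316193 -0.29189758  0.05479831] 75.77784275893136 [ 0.40199504 -0.3754125 ] [ 0.44577275 -0.20268559] [0.04738375 0.00735296]
top 330 [ 0.42695403 -0.27826624  0.05625024] 74.33143052178688 [ 0.40888368 -0.3426892 ] [ 0.44821346 -0.20247384] [0.03968616 0.00652848]
(array([6.031e+02, 3.000e-01, 2.270e+01]), array([-0.0017, -0.0006, -0.2536]))
```

View pics/w5.png

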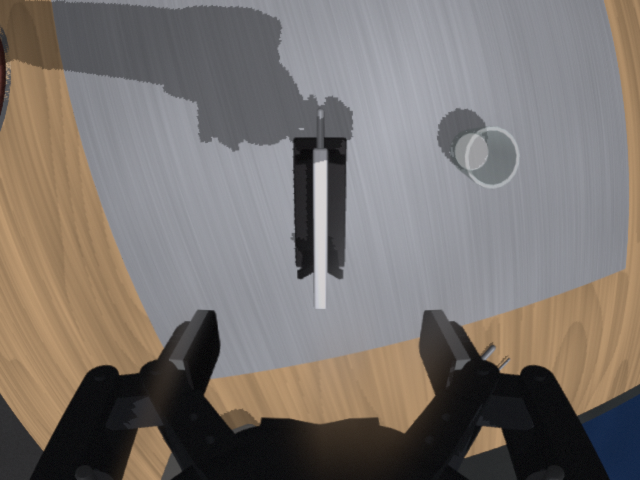

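The pick lies in the cradle as before, within about 2 mm. Next I'll move to the pale spool at yaw 120°, so the fingers stay clear of the blue look-alike.

>>> move_arm:
  deltas: "20 0 0 0 0 -0.02; 50 0 0 0 0 -0.06; 90 0 0 0 0 -0.11; 135 0 0 0 0 -0.17; 180 0 0 0 0 -0.23; 225 0 0 0 0 -0.29; 270 0 0 0 0 -0.35; 315 0 0 0 0 -0.41; 360 0 0 0 0 -0.47; 405 0 0 0 0 -0.53; 450 0 0 0 0 -0.59; 495 0 15 0 0 -0.65; 535 0 30 0 0 -0.70; 570 0 45 0 0 -0.75; 592 0 57 0 0 -0.777; 603 0 67 0 0 -0.777; 603 0 67 0 0 -0.777; 603 0 67 0 0 -0.777; 603 0 67 0 0 -0.777"

```text
t: 15.05
position: [0.575, 0.2894, 0.1466]
eef_rot: [3.141, 0.001, 2.092]
force: [-0.6, 0.4, -0.9]
opening: 1.001
```

```bash
python3 - <<'E'
from h import *
m=camera_model("wrist"); im,d=snapshot("wrist")
s=read_state(); print(s["position"],s["eef_rot"],s["opening"],s["force"])
for r in recognise("wrist","spool_mid"): print(np.round(r["at"],4),r["conf"])
# fisheye cloud
v,u=np.mgrid[:480,:640]; x=(u-m["cx"])/m["fx"];y=(v-m["cy"])/m["fy"];th=np.hypot(x,y)+1e-9
k=np.tan(th)/th; p=np.stack([x*k*d,y*k*d,d,np.ones_like(d)],-1); w=(p@np.array(m["pose"]).T)[...,:3]
def sel(z0,z1):
    q=(w[...,2]>z0)&(w[...,2]<z1)&(np.hypot(w[...,0]-.574,w[...,1]-.2915)<.05)&(d>0); return w[q]
for z in((.036,.044),(.062,.070)):
    q=sel(*z); print(len(q),q.mean(0) if len(q) else 0,cv2.minEnclosingCircle((q[:,:2]*1000).astype(np.float32)) if len(q) else 0)
P=np.linalg.inv(np.array(m["pose"]))
for a in np.linspace(0,6.28,40):
  for rr,z in((.018,.066),(.038,.04)):
    q=(P@np.r_[.5738+rr*np.cos(a),.2915+rr*np.sin(a),z,1])[:3]; t=np.arctan2(np.hypot(*q[:2]),q[2]); f=np.arctan2(q[1],q[0])
    cv2.circle(im,(int(m["cx"]+m["fx"]*t*np.cos(f)),int(m["cy"]+m["fy"]*t*np.sin(f))),1,(0,0,255),-1)
cv2.imwrite("pics/w6.png",im)
print(tgt(.5738,.2915,.044,120))
E
```

```text
[0.57524645 0.28950001 0.14689192] [3.14081181e+00 1.26450076e-03 2.09182710e+00] 1.0026074453445688 [-0.69048966 -0.05866631 -0.11814757]
[0.5702 0.2937 0.0404] 0.78
[0.6747 0.2811 0.0386] 0.78
5880 [0.56993971 0.29508456 0.0406791 ] ((572.5846557617188, 290.7267150878906), 38.23574447631836)
1347 [0.57225631 0.29182222 0.06619732] ((572.5466918945312, 290.9979248046875), 18.062362670898438)
(array([  2.4,  -0.5, 103. ]), array([ 0.0011,  0.0011, -0.0024]))
```

View pics/w6.png

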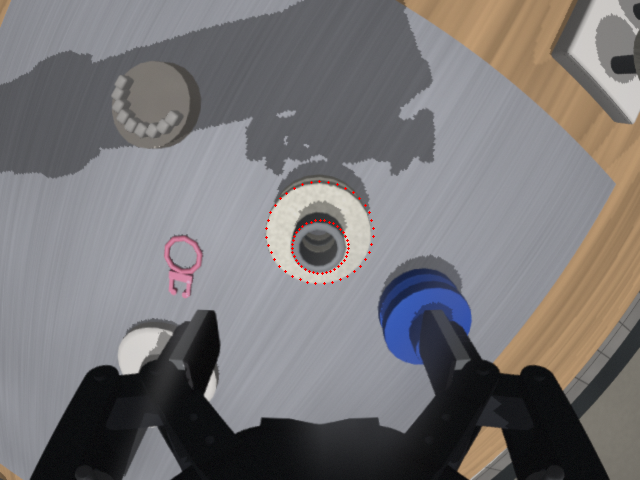

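The spool model circles sit on the pale spool at (320,232) and (320,247), so I'll descend and grip the collar.

>>> move_arm:
  deltas: "2 -1 25 0 0 0; 2 -1 50 0 0 0; 2 -1 72 0 0 0; 2 -1 88 0 0 0; 2 -1 98 0 0 0; 2 -1 103 0 0 0; 2 -1 103 0 0 0; 2 -1 103 0 0 0"

```text
t: 15.95
position: [0.5733, 0.2929, 0.044]
eef_rot: [3.14, -0.0, 2.094]
force: [0.9, 0.9, 0.3]
opening: 1.005
```

>>> move_arm:
  deltas: "0 0 0 0 0 0; 0 0 0 0 0 0; 0 0 0 0 0 0; 0 0 0 0 0 0; 0 0 0 0 0 0; 0 0 0 0 0 0; 0 0 0 0 0 0; 0 0 0 0 0 0; 0 0 0 0 0 0; 0 0 0 0 0 0"
  fingers: 1

```text
t: 16.95
position: [0.5731, 0.2926, 0.0438]
eef_rot: [3.141, 0.0, 2.094]
force: [-0.3, -1.1, 5.0]
opening: 0.403
```

>>> move_arm:
  deltas: "0 0 -10 0 0 0; 0 0 -30 0 0 0; 0 0 -60 0 0 0; 0 0 -95 0 0 0; 0 0 -130 0 0 0; 0 0 -160 0 0 0; 0 0 -180 0 0 0; 0 0 -185 0 0 0; 0 0 -185 0 0 0; 0 0 -185 0 0 0; 0 0 -185 0 0 0"

```text
t: 18.05
position: [0.572, 0.2916, 0.2261]
eef_rot: [-3.138, 0.0, 2.094]
force: [-0.6, 0.5, -1.5]
opening: 0.403
```

```bash
cat > sp.py <<'E'
from h import *
s=read_state(); print(s["position"],s["eef_rot"],s["opening"],s["force"])
r=R.from_euler('xyz',s["eef_rot"])
for c in("scene","top"):
    im,d=snapshot(c); w=cloud(c,d); z=s["position"][2]-.003  # disc top
    k=(np.hypot(w[...,0]-s["position"][0],w[...,1]-s["position"][1])<.055)&(np.abs(w[...,2]-z)<.006)
    b=im.astype(int); k&=(b.max(-1)-b.min(-1)<60)&(b.min(-1)>90)
    q=w[k]
    if len(q)>30:
        A=np.c_[q[:,:2],np.ones(len(q))]; pl=np.linalg.lstsq(A,q[:,2],rcond=None)[0]
        print(c,len(q),"disc",np.array(cv2.minEnclosingCircle((q[:,:2]*1000).astype(np.float32))[0]),cv2.minEnclosingCircle((q[:,:2]*1000).astype(np.float32))[1],"z",np.median(q[:,2]),"slope",pl[:2])
    cv2.imwrite(f"pics/sp_{c}.png",im)
E
python3 sp.py; python3 -c "
from h import *
print(tgt(.5155,.0797,.229,120))"
```

```text
[0.57202091 0.29161024 0.22605376] [-3.13789192e+00  1.26378027e-04  2.09430958e+00] 0.40280057108639167 [-0.59604216  0.53877642 -1.45293194]
scene 1325 disc [573.39788818 290.42825317] 38.26151657104492 z 0.22100281941653077 slope [-0.0072867  -0.00412754]
top 317 disc [582.13244629 278.72155762] 33.538272857666016 z 0.2221848288746593 slope [ 0.00028289 -0.01197295]
(array([-155.4, -155.3,   -2. ]), array([-0.0026, -0.0001, -0.0001]))
```

>>> move_arm:
  deltas: "-15 -15 -2 0 0 0; -40 -40 -2 0 0 0; -70 -70 -2 0 0 0; -100 -100 -2 0 0 0; -128 -128 -2 0 0 0; -146 -146 -2 0 0 0; -155.4 -155.3 -2 0 0 0; -155.4 -155.3 -2 0 0 0; -155.4 -155.3 -2 0 0 0; -155.4 -155.3 -2 0 0 0; -155.4 -155.3 -2 0 0 0"

```text
t: 19.25
position: [0.5161, 0.0821, 0.2301]
eef_rot: [3.141, -0.001, 2.097]
force: [0.7, -0.1, -1.9]
opening: 0.401
```

```bash
python3 sp.py; python3 - <<'E'
import cv2,numpy as np
a=cv2.imread("pics/sp_scene.png")[170:350,250:430]; cv2.imwrite("pics/s7.png",cv2.resize(a,(600,600),interpolation=2))
E
```

```text
[0.5160786  0.08213552 0.23012329] [ 3.14057175e+00 -9.77524445e-04  2.09714428e+00] 0.4014300574007247 [ 0.66375269 -0.05640194 -1.85496757]
scene 781 disc [517.41381836  81.35500336] 37.86928176879883 z 0.22512140114700507 slope [0.0005527  0.00505722]
```

View pics/s7.png

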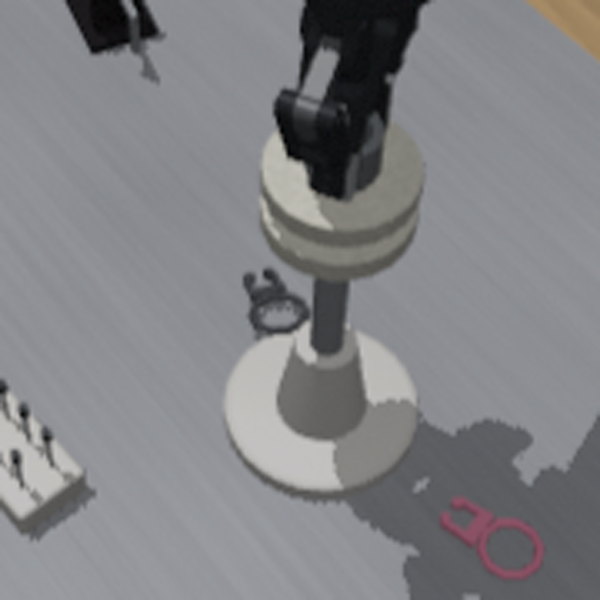

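The held spool hangs level over the spindle, disc centre near (342,190) and spindle at (328,315). Depth puts it about 2 mm off in x and y. I'll correct that and enter slowly.

>>> move_arm:
  deltas: "-0.4 -2.2 5 0 0 0; -0.4 -2.2 12 0 0 0; -0.4 -2.2 18 0 0 0; -0.4 -2.2 24 0 0 0; -0.4 -2.2 30 0 0 0; -0.4 -2.2 36 0 0 0; -0.4 -2.2 42 0 0 0; -0.4 -2.2 42 0 0 0"

```text
t: 20.15
position: [0.5136, 0.0784, 0.1871]
eef_rot: [-3.14, -0.001, 2.094]
force: [-0.7, 0.5, -1.4]
opening: 0.402
```

```bash
python3 sp.py
```

```text
[0.51364035 0.07844763 0.18707481] [-3.13978054e+00 -6.69592415e-04  2.09425046e+00] 0.40201303805100974 [-0.65246432  0.47743196 -1.43355251]
scene 703 disc [515.331604   78.1402359] 37.94843292236328 z 0.18199529900221867 slope [-0.00203226  0.00720587]
```

It has entered the spindle with no side force. I'll continue down.

>>> move_arm:
  deltas: "1 0.5 7 0 0 0; 1 0.5 14 0 0 0; 1 0.5 21 0 0 0; 1 0.5 28 0 0 0; 1 0.5 35 0 0 0; 1 0.5 42 0 0 0; 1 0.5 49 0 0 0; 1 0.5 55 0 0 0; 1 0.5 60 0 0 0; 1 0.5 63 0 0 0; 1 0.5 63 0 0 0; 1 0.5 63 0 0 0"

```text
t: 21.45
position: [0.5143, 0.0799, 0.1252]
eef_rot: [3.141, 0.0, 2.094]
force: [0.4, 0.3, -1.5]
opening: 0.399
```

>>> move_arm:
  deltas: "0 0 1.5 0 0 0; 0 0 3 0 0 0; 0 0 4 0 0 0; 0 0 5 0 0 0; 0 0 6 0 0 0; 0 0 7 0 0 0; 0 0 7 0 0 0"

```text
t: 22.15
position: [0.5142, 0.0798, 0.1187]
eef_rot: [3.142, 0.001, 2.094]
force: [-1.1, -0.0, 3.5]
opening: 0.402
```

Contact: the z force rose by 5 N at the expected home height. I'll press 1 mm more, then release and retreat.

>>> move_arm:
  deltas: "0 0 1 0 0 0; 0 0 1 0 0 0"

```text
t: 22.35
position: [0.5142, 0.0798, 0.1187]
eef_rot: [3.141, 0.001, 2.094]
force: [-2.7, -1.2, 10.2]
opening: 0.403
```

>>> move_arm:
  deltas: "0 0 0 0 0 0; 0 0 0 0 0 0; 0 0 0 0 0 0; 0 0 0 0 0 0; 0 0 0 0 0 0; 0 0 0 0 0 0; 0 0 -10 0 0 0; 0 0 -35 0 0 0; 0 0 -70 0 0 0; 0 0 -105 0 0 0; 0 0 -130 0 0 0; -20 -20 -140 0 0 0; -50 -50 -140 0 0 0; -80 -80 -140 0 0 0; -110 -110 -140 0 0 0; -110 -110 -140 0 0 0; -110 -110 -140 0 0 0"
  fingers: -1

```text
t: 24.05
position: [0.4736, -0.0714, 0.2576]
eef_rot: [3.141, 0.0, 2.091]
force: [0.8, 0.7, -0.4]
opening: 0.998
```

```bash
python3 - <<'E'
from h import *
s=read_state(); print(s["position"],s["opening"],s["force"])
for c in("scene","top"):
    im,d=snapshot(c); w=cloud(c,d)
    near=np.hypot(w[...,0]-.515,w[...,1]-.08)<.06
    for n,z in(("disc",.115),("collar",.141)):
        q=w[near&(np.abs(w[...,2]-z)<.005)]
        A=np.c_[q[:,:2],np.ones(len(q))]; pl=np.linalg.lstsq(A,q[:,2],rcond=None)[0]
        print(c,n,len(q),cv2.minEnclosingCircle((q[:,:2]*1000).astype(np.float32)),np.median(q[:,2]).round(4),"slope",pl[:2].round(3))
    m=(w[...,2]>.051)&(w[...,2]<.064)&(w[...,1]>-.42)&(w[...,1]<-.17)&(w[...,0]>.36)&(w[...,0]<.5)
    p=w[m]; mid=p.mean(0); vt=np.linalg.svd(p[:,:2]-mid[:2],full_matrices=False)[2]; dd=vt[0]*np.sign(vt[0,1]); t=(p[:,:2]-mid[:2])@dd
    print(c,"pick",mid,mid[:2]+dd*t.min(),mid[:2]+dd*t.max())
    for q in("loop","cast","glass","burs"):
        for r in recognise(c,q)[:2]: print(c,q,np.round(r["at"],3),round(r["conf"],2))
    if c=="scene": cv2.imwrite("pics/f.png",cv2.resize(im[110:350,190:430],(600,600),interpolation=2))
E
```

```text
[ 0.47363193 -0.07141269  0.25762765] 0.9980953861489812 [ 0.79207108  0.70757275 -0.38136606]
scene disc 848 ((515.4761962890625, 79.59207916259766), 38.392791748046875) 0.1136 slope [-0.003 -0.002]
scene collar 183 ((515.6085815429688, 79.34190368652344), 18.052082061767578) 0.1394 slope [-0.008 -0.014]
scene pick [ 0.42338626 -0.29222616  0.05518134] [ 0.40237759 -0.3748832 ] [ 0.44609744 -0.20287075]
scene loop [0.492 0.192 0.006] 0.76
scene loop [0.531 0.096 0.016] 0.65
scene cast [0.423 0.32  0.025] 0.71
scene glass [ 0.589 -0.271  0.035] 0.56
scene burs [ 0.679 -0.011  0.017] 0.73
top disc 693 ((515.4950561523438, 79.41441345214844), 37.69319534301758) 0.1148 slope [0.003 0.005]
top collar 123 ((515.5677490234375, 79.25078582763672), 17.52593231201172) 0.1405 slope [-0.009 -0.011]
top pick [ 0.42183192 -0.30093477  0.05656288] [ 0.40275016 -0.37456543] [ 0.4402885  -0.22971648]
top loop [0.508 0.066 0.016] 0.66
top loop [0.489 0.001 0.009] 0.59
top cast [0.422 0.306 0.022] 0.88
top cast [0.507 0.075 0.012] 0.4
top glass [ 0.589 -0.281  0.026] 0.83
top burs [ 0.674 -0.022  0.019] 0.6
```

View pics/f.png

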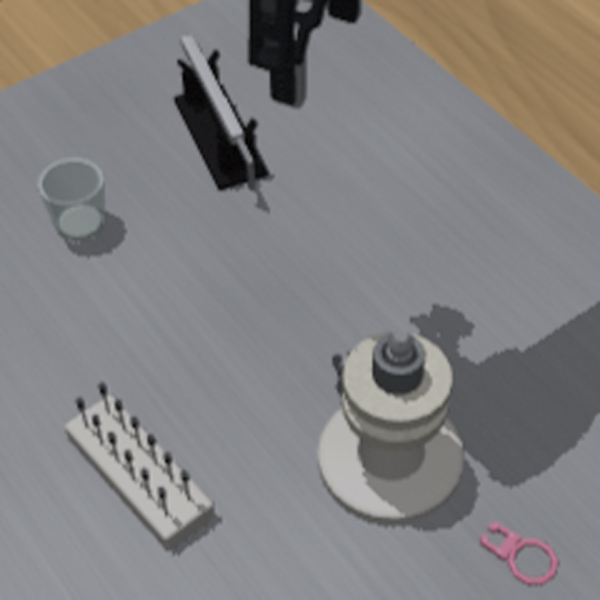

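The final picture shows the spool home, collar up, at (398,385). The pick is in its cradle at (215,90), the clip is down by the foot at (340,365), and the robot is clear.

```bash
python3 -c "
from workcell import *
print(job_done())"
```

```text
the job is handed in; nothing more can be done
None
```

The job is done and handed in at about 24 s of the 64 s limit. `job_done` gives no verdict, so the results below are from my own last checks.

- **Clip:** I pulled it out of the groove by its loop with the hook, at about 11 N. It dropped beside the stand's foot, about 1 cm above the bench, and I left it there.
- **Pick:** It is back in the cradle, hook down, within about 2 mm of where it lay.
- **Spool:** I lowered the pale spool onto the spindle until it touched the seat, with about 10 N at the end, then released it. Its centre measures (0.5155, 0.0795) against the spindle axis at (0.5155, 0.0797). The top disc is at 0.114–0.115 m where 0.115 m is fully home, with a tilt of about 0.005 rad.
- **Bystanders:** The cast, glass and burs read within about 6 mm of their first positions, which is about the recogniser's accuracy. I did not go near the blue spool or the pink clip.

**Checks that disagreed:** In the last look, one recogniser hit per camera placed the loop on the stand's foot, at (0.531, 0.096) and (0.508, 0.066). I took these as false, because the picture and the other top-camera hit at (0.489, 0.001) both show the clip beside the foot. After the arm moved away, the top camera saw only part of the pick, so the pick figure comes from the scene camera.

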